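# Seat a housing cover flush in the weld nest

### The arm

A 7-joint arm with a two-finger parallel gripper is mounted at the origin on a cart in front of the work surface, level with it; the furniture and walls round the work are solid. World frame = base frame: x ahead of the robot, y to its left, z up, the work surface at z = 0. Lengths are in mm, angles in rad, forces in N, time in s.
With the tool pointing down it reaches from about 425 to 1025 mm from the base axis. Payload 9.4 kg.
Tool frame: the origin (TCP) lies midway between the tips of the shut fingers; the grasp point (between the pads) lies 19 mm behind it (ctrl.hold_point_z is the distance from the TCP to the grasp point, in mm); z points along the fingers, y is the line along which they close (so a half turn about z gives the same grasp; the last joint's range is limited). The gripper opens to 85 mm and grips with 20 to 120 N. Pads are 22 mm wide; open, the fingers measure 114 mm over their backs; the gripper's body (76 mm by 85 mm) begins 54 mm behind the grasp point. The pads swing forward as they close: fully open they stand 13 mm farther back than shut.
Start: joints at [-1.42, 0.599, -0.003, 1.599, 0.002, 0.943, -0.08], TCP at [163.735, 706.268, 231.275] pointing down, gripper open.
Joint ranges: [-2.57, 2.57], [-0.35, 1.97], [-1.29, 1.29], [0.11, 2.56], [-1.05, 4.19], [0.11, 1.86], [-2.63, 2.63]. Speed limits (rad/s): [2.22, 2.22, 3.01, 3.01, 3.14, 3.14, 3.14].

### API

Orientations are given as a 3x3 rotation matrix whose columns are the frame's x, y, z axes.
In Python, from station import sensors, vision, sign_off, models, ctrl gives the robot as it stands.
- The arm moves only by the tool carry_out, never from a script. Its argument "series" is one flat list of numbers, 7 for each row, row after row: the finger opening in m, from 0 to 0.0854, then the shift along the tool's x, y, z in m, then the turn, a rotation vector about the tool's x, y, z in degrees. A call has 1 to 12 rows; each row shifts and turns the commanded pose from where the row before left it, along the tool's axes as they then stand; what a row does not reach is not made up. A row lasts 1/10 s, in which the tool goes at most 50 mm and 8.59 degrees, less where a joint would pass 70% of its speed; a pose out of reach is approached as far as the arm can. A call is refused whole if a number of a shift passes 0.05 or a number of a turn 8.59, either way. A call with a gripper value outside its range is refused whole. The fingers move at their own pace and stop on an object; "grip_force" is the grip in N (left out, the last holds). Time passes only in rows, so rows that do not move let the fingers close. It gives the time, the measured TCP pose, the force, the opening and the grip force at its end, in the units of the state.
- sensors.state(): the state, without advancing time (a new reading comes with each control period).
- vision.get_image(name): name is "scene" or "top"; returns the picture (420x560x3 uint8, red, green, blue); there is no depth.
- vision.calibration(name): a dict with "fx", "fy", "cx", "cy" (pixels), "R" (3x3) and "t" (3): a world point X has camera coordinates R X + t. Camera axes: x right, y down, z forward; pixel columns grow to the right and rows downward; lengths in mm; the calibration is good to about 2 mm. A picture is of the moment at which its call begins. calibration takes no time and is no camera call.
- sign_off(): hands the job in; it is judged then, once.
Trained networks look in the newest picture that a camera, given by its name, has taken for a name from the list of things; names that differ only in an ending like _2 or _b are one class to them, and where a whole thing is asked for, a point or a joint stands for the part that bears it (a point fixed in the world has none). Each returns a list of dicts, best first, with "score" (0 to 1); they miss things now and then, are a little off and sometimes report something else, mostly with a low value. They report only what shows in the picture. A call takes as long as a camera call. They do not tell look-alikes from the thing itself.
- models.boxes_of(thing, camera): "bbox" ([centre column, centre row, width, height] in pixels, round what is visible of it).
- models.trace(thing, camera): "mask" (420x560 bool, what is visible of it) and "bbox" ([centre column, centre row, width, height] in pixels, round what is visible of it).
- models.tip_of(thing, camera): "at" ([column, row] in pixels: a listed point, or the origin of a listed thing).
The state is a dict: "time_s": time; "joints": joint angles; "dq": joint speeds; "joint_efforts": joint torques, N m; "ee_pos": TCP position; "eef_rot": TCP orientation; "wrist_force": force on the tool from outside, world axes, zero at the start; "torque": the same for the moment, N m; "finger_gap": finger opening in mm; "finger_force": force on a finger pad.
Only numpy, scipy, OpenCV 4.12 (cv2) and the standard library are available. Lean on these libraries where they do the work, as an engineer would, in place of code of your own. Each camera call takes 0.05 s, during which the arm holds its last target. There are 200 camera calls.

### The job

Load the nest for the next weld: of the three moulded covers on the worktop, take the one that fits the oblong recess of the aluminium nest, lay it in the recess closed side up and let go, so that it lies proud on the raised pad. Then press down on its top until it is flush with the nest, and leave it there. Leave the other two covers where they are.

Things in the scene. Friction and masses are not known exactly. Their poses are not given: they have to be found in the camera images.
- oblong_cover: The cover that fits: black, moulded, rounded corners, closed side up, 40 mm (its x) x 62 mm (its y), 15 mm tall (z up), about 20 g, loose on the worktop. Origin: centre of its underside. In the recess (its axes along the nest's, either way round) it has 4 mm play all round; it stands 6 to 8 mm proud on the raised pad and is flush when the pad is at its stop.
- nest: Aluminium nest fixed on the worktop, 116 (its x) x 108 (y) x 29 mm high. Origin: centre of its underside, z up. Centred recess 48 (x) x 70 mm (y), 4 mm lead-in; a finger channel 44 mm wide, 21 mm deep, crosses it along x. In it a 30 x 56 mm steel pad, its top 20 to 22 mm above the worktop, held by friction: carries the cover, yields to about 6 N, stays down, stops hard at 14 mm.
- narrow_cover: Bystander: black moulded cover, long and narrow, 32 mm (its x) by 74 mm (its y), 17 mm tall, too long for the recess. Loose on the worktop. Origin at the centre of its underside.
- square_cover: Bystander: grey square moulded cover, 50 by 50 mm, 13 mm tall, too wide for the recess. Loose on the worktop. Origin at the centre of its underside.
Mind the look-alikes: they are no part of the job. What is shaped like the nest but blue or yellow is not meant.

How it is judged (in metres and radians):
On the way:
1. the oblong cover lies in the recess on the raised pad, proud of the nest, let go of by the fingers (horizontal distance between oblong_cover and nest below 0.009 m and z of oblong_cover in the frame of nest between 0.0185 and 0.026 m and contact force between the fingers and oblong_cover below 0.3 N), for 0.1 s.
At the end, for the whole second after the job is handed in: The oblong cover lies at rest in the nest's recess, closed side up and level within 6 degrees, centred within 9 mm and in line with the recess within 15 degrees, pressed down to within 3 mm of flush with the nest's top (horizontal distance between oblong_cover and nest below 0.009 m and z of oblong_cover in the frame of nest below 0.017 m and angle between the y axis of oblong_cover and the y axis of nest, either way round below 0.26 rad and angle between oblong_cover's own z axis and vertical below 0.1 rad and linear speed of oblong_cover below 0.02 m/s); the robot touches nothing.
It fails at once if one of the other two covers was moved by more than 30 mm (distance of any of narrow_cover, square_cover from where it was at the start of the episode above 0.03 m).
It also fails if it takes over 40 s, if anything falls off the work surface, if the arm or the gripper's body presses on something with over 40 N, if the wrist force passes 120 N, or if a joint passes its speed limit or range.

## Working session

There is one attempt and no reset: what is moved stays moved. The work goes in short steps, Python scripts to look and compute and a tool call to move; the robot and the scene stay as the last step left them, time stands still between calls to the robot, and variables do not carry over. Pictures are saved under pics/ and viewed, at most 10 in all, crops included, and the job is handed in when it is done.

Besides the shell and the picture viewer there is one more tool, called after "Request:" in YAML: its name, and indented under it one key for each argument. carry_out: Moves the arm, as the interface text tells. Its arguments: {"type":"object","properties":{"series":{"type":"array","items":{"type":"number"}},"grip_force":{"type":"number"}},"required":["series"]}

```bash
ls; mkdir -p pics; python3 - <<'E'
from station import sensors, vision, models, ctrl
import cv2,numpy as np
for n in("scene","top"):
    cv2.imwrite(f"pics/{n}0.png",vision.get_image(n)[:,:,::-1])
    c=vision.calibration(n);print(n,c, -np.array(c["R"]).T@np.array(c["t"]))
    for th in("oblong_cover","nest","narrow_cover","square_cover"):
        print(th,[(round(d["score"],2),np.round(d["bbox"])) for d in models.trace(th,n)])
s=sensors.state();print(s["time_s"],s["ee_pos"],s["eef_rot"],s["finger_gap"],s["joints"],ctrl.hold_point_z)
E
```

```text
pics
scene {'fx': 482.477839639056, 'fy': 482.477839639056, 'cx': 280.6900722090165, 'cy': 213.93530150277542, 'R': array([[ 0.90877774, -0.41707426, -0.01311795],
       [-0.28543025, -0.59838752, -0.74864006],
       [ 0.30438889,  0.68409168, -0.66284687]]), 't': array([-480.31091445,  212.5660459 , 1018.39674809])} [ 187.17999376 -769.80519485  827.8758644 ]
oblong_cover [(0.6, array([305., 332.,  24.,  34.]))]
nest [(0.83, array([233., 197.,  45.,  38.])), (0.63, array([205., 161.,  47.,  34.])), (0.56, array([322., 194.,  54.,  41.]))]
narrow_cover [(0.68, array([357., 291.,  29.,  30.]))]
square_cover [(0.65, array([280., 274.,  32.,  23.]))]
top {'fx': 472.6263381075056, 'fy': 472.6263381075056, 'cx': 277.9146426305634, 'cy': 216.33347949751163, 'R': array([[-0.01778599, -0.99980508,  0.00857046],
       [-0.99502054,  0.0168588 , -0.09823398],
       [ 0.09807035, -0.01027497, -0.99512644]]), 't': array([  34.46068424,  577.0488398 , 1150.59722255])} [ 461.94889302   36.54797542 1201.38017985]
oblong_cover []
nest [(0.91, array([217., 262.,  53.,  53.])), (0.77, array([135., 270.,  50.,  49.])), (0.63, array([246., 173.,  53.,  51.]))]
narrow_cover [(0.6, array([375., 207.,  31.,  15.]))]
square_cover [(0.75, array([332., 257.,  26.,  24.]))]
0.5 [163.71195164 706.23769282 231.21362668] [[-9.74176077e-01  2.25789659e-01  1.96811914e-05]
 [ 2.25789655e-01  9.74176070e-01 -1.31319475e-04]
 [-4.88235252e-05 -1.23484482e-04 -9.99999991e-01]] 85.29668182556105 [-1.41972425  0.59936151 -0.00249492  1.59944671  0.00178726  0.94291359
 -0.0797916 ] 18.700000000000003
```

View pics/top0.png

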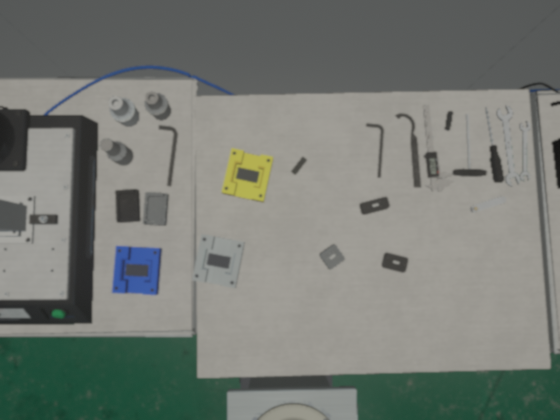

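View pics/scene0.png

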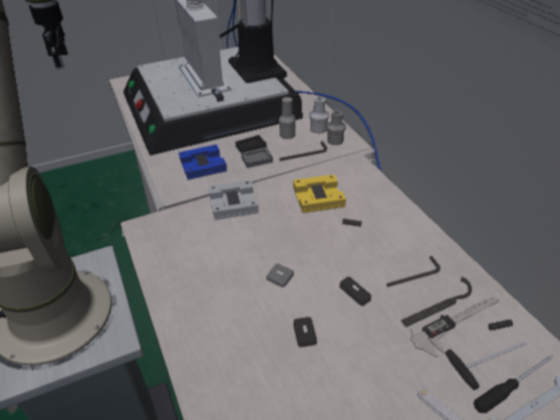

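The top view shows three nests: grey (219,261), yellow (247,175) and blue (137,270). The aluminium one meant is the grey. The covers are black at (395,262), a longer black one at (375,206), and a grey square at (332,257). By its proportions (395,262) should be the oblong one. I'll check the sizes on rectified crops.

```bash
cat > h.py <<'E'
import numpy as np,cv2
from station import sensors,vision,models
def pix2w(n,uv,z):
    c=vision.calibration(n);R=np.array(c["R"]);t=np.array(c["t"])
    d=R.T@np.array([(uv[0]-c["cx"])/c["fx"],(uv[1]-c["cy"])/c["fy"],1]);o=-R.T@t
    return (o+d*(z-o[2])/d[2])[:2]
def w2pix(n,X):
    c=vision.calibration(n);p=np.array(c["R"])@np.array(X,float)+c["t"]
    return np.array([c["fx"]*p[0]/p[2]+c["cx"],c["fy"]*p[1]/p[2]+c["cy"]])
def rect(n,img,ctr,z,half=80,s=2.5):
    # rectified picture: image right = world -y, image up = world +x
    q=np.float32([[0,0],[2*half*s,0],[2*half*s,2*half*s],[0,2*half*s]])
    w=[(ctr[0]+half,ctr[1]+half),(ctr[0]+half,ctr[1]-half),(ctr[0]-half,ctr[1]-half),(ctr[0]-half,ctr[1]+half)]
    p=np.float32([w2pix(n,[*a,z]) for a in w])
    N=int(2*half*s)
    return cv2.warpPerspective(img,cv2.getPerspectiveTransform(p,q),(N,N),flags=cv2.INTER_CUBIC)
def r2w(p,ctr,half=80,s=2.5): return np.array([ctr[0]+half-p[1]/s, ctr[1]+half-p[0]/s])
def fit(m,ctr):
    k,_=cv2.findContours(m.astype(np.uint8),0,1)
    k=[a for a in k if cv2.contourArea(a)>1500]
    for a in k:
        b=cv2.boxPoints(cv2.minAreaRect(a));w=np.array([r2w(p,ctr) for p in b])
        e=[w[1]-w[0],w[2]-w[1]];L=max(e,key=np.linalg.norm);S=min(e,key=np.linalg.norm)
        print("  c",w.mean(0).round(1),"L",np.linalg.norm(L).round(1),"S",np.linalg.norm(S).round(1),"long-axis deg",np.degrees(np.arctan2(L[1],L[0])).round(1)%180)
E
python3 - <<'E'
from h import *
T=vision.get_image("top")[:,:,::-1];S=vision.get_image("scene")[:,:,::-1]
out=[]
for name,uvt,uvs,z in(("oblong",(395,262),(305,332),15),("narrow",(375,206),(356,291),17),("nest",(219,261),(233,190),29)):
    row=[]
    for n,im,uv in(("top",T,uvt),("scene",S,uvs)):
        ctr=pix2w(n,uvt if n=="top" else uvs,z);r=rect(n,im,ctr,z);row.append(r)
        print(name,n,ctr.round(1));
        g=cv2.cvtColor(r,cv2.COLOR_BGR2GRAY)
        if name=="nest":
            for th in(70,90): print(th);fit(g<th,ctr)
            sat=cv2.inRange(cv2.cvtColor(r,cv2.COLOR_BGR2HSV),(90,20,0),(130,255,255));fit(cv2.morphologyEx(sat,cv2.MORPH_OPEN,np.ones((5,5))),ctr)
        else: fit(g<(105),ctr)
    out.append(np.vstack(row))
cv2.imwrite("pics/r1.png",cv2.resize(np.hstack(out),(798,532)))
E
```

```text
oblong top [ 459.  -266.8]
  c [ 458.7 -265.4] L 61.2 S 37.8 long-axis deg 74.8
oblong scene [ 456.3 -273.8]
  c [ 455.9 -271.7] L 68.7 S 40.7 long-axis deg 75.0
narrow top [ 600.8 -221.6]
  c [ 602.6 -219.5] L 73.2 S 29.9 long-axis deg 103.4
narrow scene [ 601.3 -228.8]
  c [ 599.6 -226.5] L 79.4 S 39.9 long-axis deg 103.6
nest top [469.2 171.7]
70
90
  c [470.6 173.5] L 50.0 S 24.3 long-axis deg 78.4
nest scene [479.8 196.2]
70
  c [468.7 169.9] L 51.9 S 25.3 long-axis deg 78.6
90
  c [430.7 196. ] L 31.0 S 12.5 long-axis deg 166.8
  c [431.7 118.7] L 56.2 S 12.2 long-axis deg 170.5
  c [468.6 171.6] L 61.4 S 43.4 long-axis deg 78.9
  c [510.5 179.4] L 28.2 S 12.3 long-axis deg 168.9
  c [439.  124.2] L 72.0 S 15.2 long-axis deg 0.0
  c [467.8 176.8] L 109.2 S 60.4 long-axis deg 165.8
```

View pics/r1.png

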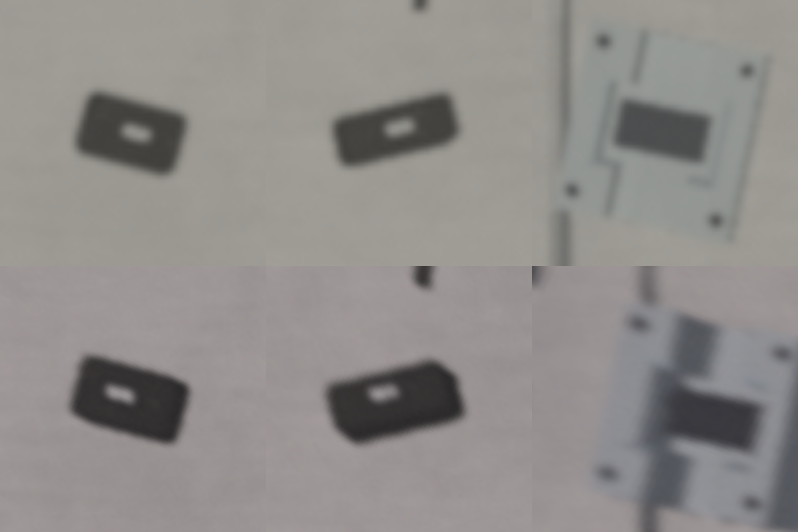

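Enlarged crops: the left one (top 395,262) measures about 61 x 38 mm, so it is the oblong cover. The middle one (375,206) is about 73 x 30 mm, so it is the narrow one. The right one is the grey aluminium nest (219,261). The cover is at about (458,-267) with its long axis at 75°. The nest is at about (471,176) with its long axis at 78.5°. I'll turn first, then travel.

Request:
carry_out:
  series: [0.085,0,0,0,0,0,8.38,0.085,0,0,0,0,0,8.38,0.085,0,0,0,0,0,8.38,0.085,0,0,0,0,0,8.38,0.085,0,0,0,0,0,8.38,0.085,0,0,0,0,0,8.38,0.085,0,0,0,0,0,8.38,0.085,0,0,0,0,0,8.38,0.085,0,0,0,0,0,8.38,0.085,0,0,0,0,0,8.38,0.085,0,0,0,0,0,8.38]

```text
time_s: 1.7
ee_pos: [163.6, 706.3, 231.4]
eef_rot: [[0.268, 0.963, -0.0], [0.963, -0.268, 0.0], [0.0, -0.0, -1.0]]
wrist_force: [-0.8, -0.6, 0.0]
finger_gap: 85.3
finger_force: 0.0
```

Request:
carry_out:
  series: [0.085,-0.0328,0.0303,0,0,0,0,0.085,-0.0328,0.0303,0,0,0,0,0.085,-0.0328,0.0303,0,0,0,0,0.085,-0.0328,0.0303,0,0,0,0,0.085,-0.0328,0.0303,0,0,0,0,0.085,-0.0328,0.0303,0,0,0,0,0.085,-0.0328,0.0303,0,0,0,0,0.085,-0.0328,0.0303,0,0,0,0,0.085,-0.0328,0.0303,0,0,0,0,0.085,-0.0328,0.0317,0,0,0,0,0.085,-0.0328,0.0317,0,0,0,0,0.085,-0.0328,0.0317,0,0,0,0]

```text
time_s: 2.9
ee_pos: [415.9, 228.4, 231.7]
eef_rot: [[0.262, 0.965, 0.001], [0.965, -0.262, 0.001], [0.001, 0.0, -1.0]]
wrist_force: [0.8, 0.9, -0.5]
finger_gap: 85.1
finger_force: 0.0
```

Request:
carry_out:
  series: [0.085,-0.0389,0.023,0,0,0,0,0.085,-0.0389,0.023,0,0,0,0,0.085,-0.0389,0.023,0,0,0,0,0.085,-0.0389,0.023,0,0,0,0,0.085,-0.0389,0.0142,0,0,0,0,0.085,-0.0389,0.0142,0,0,0,0,0.085,-0.0389,0.0142,0,0,0,0,0.085,-0.0389,0.0142,0,0,0,0,0.085,-0.0389,0.0053,0,0,0,0,0.085,-0.0389,0.0053,0,0,0,0,0.085,-0.0389,0.0053,0,0,0,0,0.085,-0.0389,0.0053,0,0,0,0]

```text
time_s: 4.1
ee_pos: [456.4, -266.8, 231.5]
eef_rot: [[0.263, 0.965, 0.001], [0.965, -0.263, -0.0], [0.0, 0.001, -1.0]]
wrist_force: [1.4, -0.3, -0.4]
finger_gap: 84.8
finger_force: 0.0
```

Request:
carry_out:
  series: [0.085,0,0,0.04,0,0,0,0.085,0,0,0.04,0,0,0,0.085,0,0,0.03,0,0,0,0.085,0,0,0,0,0,0,0.085,0,0,0,0,0,0]

```text
time_s: 4.6
ee_pos: [456.6, -265.5, 121.7]
eef_rot: [[0.263, 0.965, -0.001], [0.965, -0.263, 0.0], [0.0, -0.001, -1.0]]
wrist_force: [0.0, 0.1, 0.7]
finger_gap: 84.8
finger_force: 0.0
```

Request:
carry_out:
  series: [0.085,0,0,0.04,0,0,0,0.085,0,0,0.04,0,0,0,0.085,0,0,0.03,0,0,0,0.085,0,0,0.01,0,0,0,0.085,0,0,0,0,0,0,0.03,0,0,0,0,0,0,0.03,0,0,0,0,0,0,0.03,0,0,0,0,0,0,0.03,0,0,0,0,0,0,0.03,0,0,0,0,0,0,0.03,0,0,0,0,0,0,0.03,0,0,0,0,0,0]
  grip_force: 30

```text
time_s: 5.8
ee_pos: [457.3, -265.4, 2.7]
eef_rot: [[0.262, 0.965, 0.002], [0.965, -0.262, -0.001], [-0.0, 0.002, -1.0]]
wrist_force: [-0.5, 1.2, 12.3]
finger_gap: 37.5
finger_force: 29.2
```

Request:
carry_out:
  series: [0.03,0,0,-0.03,0,0,0,0.03,0,0,-0.04,0,0,0,0.03,0,0,-0.04,0,0,0,0.03,0,0,0,0,0,0,0.03,0,0,0,0,0,0]

```text
time_s: 6.3
ee_pos: [457.3, -265.0, 112.6]
eef_rot: [[0.262, 0.965, 0.003], [0.965, -0.262, -0.001], [-0.0, 0.003, -1.0]]
wrist_force: [0.6, 0.8, -0.1]
finger_gap: 37.1
finger_force: 31.0
```

```bash
python3 - <<'E'
from h import *
S=vision.get_image("scene")[:,:,::-1];T=vision.get_image("top")[:,:,::-1]
s=sensors.state();print(s["ee_pos"],s["finger_gap"],s["finger_force"],s["wrist_force"])
p=w2pix("scene",s["ee_pos"]);print(p, w2pix("top",s["ee_pos"]))
def crop(I,p,f=5,h=40):
    u,v=np.int32(p);return cv2.resize(I[max(v-h,0):v+h,max(u-h,0):u+h],(400,400),interpolation=cv2.INTER_CUBIC)
cv2.imwrite("pics/g1.png",np.hstack([crop(S,p),crop(T,w2pix("top",s["ee_pos"]))]))
print(p)
E
```

```text
[ 456.4419913  -264.65344474  110.93197241] 37.18837815490353 31.00958470527985 [-0.10169789  1.11413896 -0.52160541]
[303.89504166 298.16522312] [404.74990443 263.05373914]
[303.89504166 298.16522312]
```

View pics/g1.png

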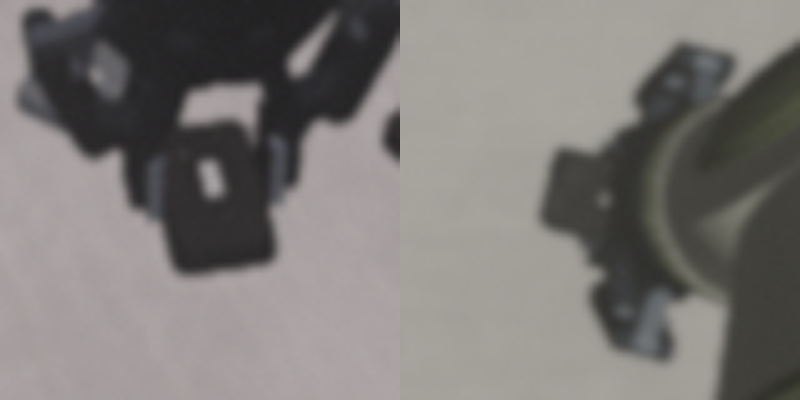

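The crop shows the cover held level between the pads, with its label (scene crop 210,178) midway between the fingers. Now I'll get the relative offset to the nest from label and nest holes in the same camera, so the calibration bias cancels.

```bash
python3 - <<'E'
from h import *
S=cv2.imread("pics/scene0.png");S1=vision.get_image("scene")[:,:,::-1];T=cv2.imread("pics/top0.png")
s=sensors.state();e=np.array(s["ee_pos"]);print(e)
def label(I,n,uv,z):
    ctr=pix2w(n,uv,z);g=cv2.cvtColor(rect(n,I,ctr,z),cv2.COLOR_BGR2GRAY)
    m=(g<110).astype(np.uint8);k,h=cv2.findContours(m,cv2.RETR_CCOMP,1)
    for a,hh in zip(k,h[0]):
        if hh[3]>=0 and 150<cv2.contourArea(a)<1500:
            M=cv2.moments(a);print(n,"label",r2w((M["m10"]/M["m00"],M["m01"]/M["m00"]),ctr).round(1),"area",cv2.contourArea(a)/6.25)
label(S,"scene",(305,332),15);label(T,"top",(395,262),15);label(S1,"scene",(305,294),e[2]+12.3)
# nest: screw holes refined as dark minima
for n,I,hp in(("top",T,[(603,41),(746,70),(715,220),(572,190)]),("scene",S,[(638,323-266),(782,353-266),(752,502-266),(606,472-266)])):
    uv={"top":(219,261),"scene":(233,190)}[n]
    ctr=pix2w(n,uv,29);g=cv2.GaussianBlur(255-cv2.cvtColor(rect(n,I,ctr,29),cv2.COLOR_BGR2GRAY),(0,0),2).astype(float);P=[]
    for x,y in hp:
        x=(x-532)*1.504;y*=1.504;x0,y0=int(x)-12,int(y)-12
        w=g[y0:y0+25,x0:x0+25];w=np.clip(w-w.min()-.5*(w.max()-w.min()),0,None)
        yy,xx=np.mgrid[y0:y0+25,x0:x0+25];P.append(r2w(((w*xx).sum()/w.sum(),(w*yy).sum()/w.sum()),ctr))
    P=np.array(P);d=[P[1]-P[0],P[2]-P[1],P[3]-P[2],P[0]-P[3]]
    print(n,"nest",P.mean(0).round(1),[np.linalg.norm(v).round(1) for v in d],[np.degrees(np.arctan2(v[1],v[0])).round(1) for v in d])
E
```

```text
[ 456.20527754 -264.73523166  110.54622253]
scene label [ 459.5 -265.9] area 98.16
top label [ 459.2 -268.6] area 120.8
scene label [ 441.3 -199.5] area 56.48
scene label [ 457.2 -264.6] area 105.36
scene label [ 520.2 -223.9] area 190.32
top nest [470.7 175.1] [np.float64(88.2), np.float64(92.0), np.float64(88.4), np.float64(91.6)] [np.float64(-101.6), np.float64(168.3), np.float64(78.2), np.float64(-11.9)]
scene nest [471.1 178. ] [np.float64(88.4), np.float64(91.9), np.float64(89.0), np.float64(92.0)] [np.float64(-101.8), np.float64(168.6), np.float64(78.2), np.float64(-11.8)]
```

Request:
carry_out:
  series: [0.03,0.0391,-0.0093,0,0,0,0,0.03,0.0391,-0.0093,0,0,0,0,0.03,0.0391,-0.0093,0,0,0,0,0.03,0.0391,-0.0093,0,0,0,0,0.03,0.0391,-0.0093,0,0,0,0,0.03,0.0391,-0.0093,0,0,0,0,0.03,0.0391,-0.0093,0,0,0,0,0.03,0.0391,-0.0093,0,0,0,0,0.03,0.0391,-0.0093,0,0,0,0,0.03,0.0391,-0.0093,0,0,0,0,0.03,0.0391,-0.0093,0,0,0,0,0.03,0,0,0,0,0,-3.5]

```text
time_s: 7.65
ee_pos: [470.1, 182.8, 109.6]
eef_rot: [[0.195, 0.981, -0.002], [0.981, -0.195, 0.0], [0.0, -0.002, -1.0]]
wrist_force: [0.0, -1.1, -0.3]
finger_gap: 37.4
finger_force: 31.0
```

Request:
carry_out:
  series: [0.03,0,0,0.03,0,0,0,0.03,0,0,0.02,0,0,0,0.03,0,0,0,0,0,0,0.03,0,0,0,0,0,0]

```text
time_s: 8.05
ee_pos: [470.5, 175.9, 60.7]
eef_rot: [[0.204, 0.979, -0.002], [0.979, -0.204, -0.001], [-0.002, -0.002, -1.0]]
wrist_force: [0.4, -1.4, 0.3]
finger_gap: 37.7
finger_force: 31.0
```

```bash
python3 - <<'E'
from h import *
S=vision.get_image("scene")[:,:,::-1]
s=sensors.state();e=np.array(s["ee_pos"]);print(s["time_s"],e,s["finger_gap"],np.round(s["eef_rot"],3))
u,v=np.int32(w2pix("scene",[471,177,30]));I=cv2.resize(S[v-45:v+45,u-45:u+45],(540,540),interpolation=cv2.INTER_CUBIC)
cv2.imwrite("pics/g2.png",I);print(u,v)
z=e[2]+12.3;uv=w2pix("scene",[*e[:2],z]);ctr=pix2w("scene",uv,z);g=cv2.cvtColor(rect("scene",S,ctr,z),cv2.COLOR_BGR2GRAY)
for th in(80,95,110):
    k,h=cv2.findContours((g<th).astype(np.uint8),cv2.RETR_CCOMP,1)
    for a,hh in zip(k,h[0]):
        if hh[3]>=0 and 250<cv2.contourArea(a)<1500:
            M=cv2.moments(a);print(th,r2w((M["m10"]/M["m00"],M["m01"]/M["m00"]),ctr).round(1),cv2.contourArea(a)/6.25)
E
```

```text
8.1 [470.91955738 176.09150756  61.31391491] 37.38829230520736 [[ 0.204  0.979 -0.001]
 [ 0.979 -0.204 -0.001]
 [-0.001 -0.001 -1.   ]]
232 194
80 [470.8 176.4] 143.84
95 [470.9 176.7] 91.28
110 [470.8 176.7] 50.64
```

View pics/g2.png

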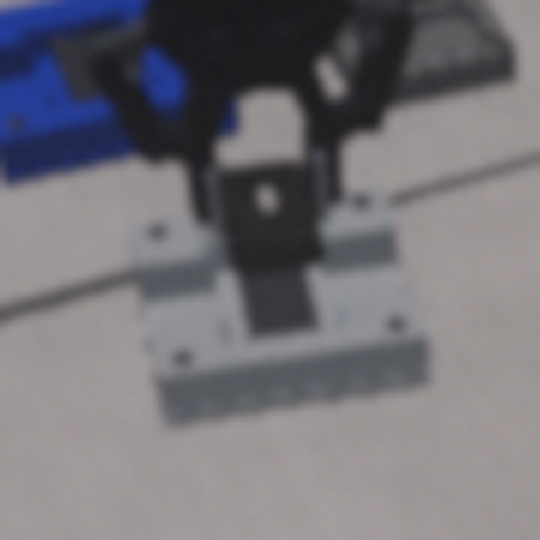

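The cover hangs over the grey nest (crop 265,200), square to it. Its label is within about 1.5 mm of the recess centre, so I'm lowering it.

Request:
carry_out:
  series: [0.03,0.001,0,0.015,0,0,0,0.03,0,0,0.01,0,0,0,0.03,0,0,0.005,0,0,0,0.03,0,0,0.003,0,0,0,0.03,0,0,0,0,0,0,0.03,0,0,0,0,0,0]

```text
time_s: 8.7
ee_pos: [471.2, 177.6, 28.5]
eef_rot: [[0.203, 0.979, 0.0], [0.979, -0.203, 0.0], [0.0, 0.0, -1.0]]
wrist_force: [-0.3, 0.3, -0.3]
finger_gap: 37.3
finger_force: 31.0
```

Request:
carry_out:
  series: [0.03,0,0,0.002,0,0,0,0.03,0,0,0.001,0,0,0,0.03,0,0,0.001,0,0,0,0.03,0,0,0,0,0,0,0.03,0,0,0,0,0,0]

```text
time_s: 9.2
ee_pos: [471.1, 177.7, 24.3]
eef_rot: [[0.203, 0.979, -0.0], [0.979, -0.203, 0.0], [0.0, -0.0, -1.0]]
wrist_force: [-0.3, 0.2, -1.2]
finger_gap: 37.3
finger_force: 31.0
```

Request:
carry_out:
  series: [0.045,0,0,0,0,0,0,0.06,0,0,0,0,0,0,0.06,0,0,0,0,0,0,0.06,0,0,-0.01,0,0,0,0.06,0,0,-0.03,0,0,0,0.06,0,0,-0.03,0,0,0,0.06,0,0,-0.03,0,0,0,0.06,0,0,0,0,0,0]

```text
time_s: 10.0
ee_pos: [472.4, 178.1, 127.8]
eef_rot: [[0.203, 0.979, 0.004], [0.979, -0.203, 0.002], [0.003, 0.004, -1.0]]
wrist_force: [0.4, -0.7, -0.0]
finger_gap: 59.9
finger_force: 0.0
```

```bash
python3 - <<'E'
from h import *
S=vision.get_image("scene")[:,:,::-1]
s=sensors.state();print(s["time_s"],s["ee_pos"],s["finger_gap"],s["finger_force"])
u,v=np.int32(w2pix("scene",[471,177,30]));I=cv2.resize(S[v-45:v+45,u-45:u+45],(540,540),interpolation=cv2.INTER_CUBIC)
cv2.imwrite("pics/g3.png",I)
E
```

```text
10.05 [471.77484097 178.25009009 126.32898032] 60.1752822516025 0.0
```

View pics/g3.png

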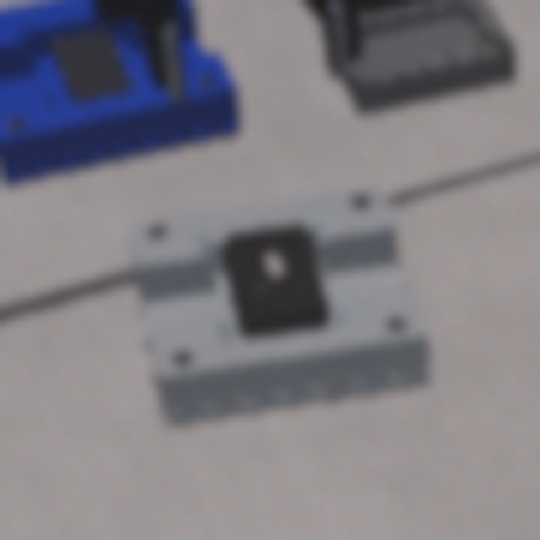

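The cover lies in the recess (crop 275,280), level, aligned and proud of the nest. Next I'll shut the fingers and press.

Request:
carry_out:
  series: [0,0,0,0,0,0,0,0,0,0,0,0,0,0,0,0,0,0.03,0,0,0,0,0,0,0.03,0,0,0,0,0,0,0.015,0,0,0,0,0,0,0.007,0,0,0,0,0,0,0,0,0,0,0,0,0,0,0,0,0]
  grip_force: 40

```text
time_s: 10.85
ee_pos: [471.2, 177.4, 42.4]
eef_rot: [[0.204, 0.979, -0.0], [0.979, -0.204, -0.0], [-0.0, -0.0, -1.0]]
wrist_force: [0.2, -0.4, 0.2]
finger_gap: -0.1
finger_force: 0.0
```

Request:
carry_out:
  series: [0,0,0,0.004,0,0,0,0,0,0,0.002,0,0,0,0,0,0,0.002,0,0,0,0,0,0,0.002,0,0,0,0,0,0,0.001,0,0,0,0,0,0,0.001,0,0,0,0,0,0,0,0,0,0]

```text
time_s: 11.55
ee_pos: [471.3, 177.9, 30.5]
eef_rot: [[0.203, 0.979, 0.0], [0.979, -0.203, 0.0], [0.001, 0.0, -1.0]]
wrist_force: [-0.2, 0.3, 2.8]
finger_gap: -0.1
finger_force: 1.3
```

Request:
carry_out:
  series: [0,0,0,0.001,0,0,0,0,0,0,0.001,0,0,0,0,0,0,0.001,0,0,0,0,0,0,0,0,0,0,0,0,0,0,0,0,0]

```text
time_s: 12.05
ee_pos: [471.3, 178.0, 28.8]
eef_rot: [[0.204, 0.979, 0.001], [0.979, -0.204, 0.002], [0.002, 0.001, -1.0]]
wrist_force: [-3.6, -0.3, 27.8]
finger_gap: -0.0
finger_force: 13.9
```

Hard stop reached: z is 28.8 mm with 28 N, so the cover is flush. I'll retreat and check.

Request:
carry_out:
  series: [0,0,0,-0.01,0,0,0,0,0,0,-0.03,0,0,0,0,0,0,-0.04,0,0,0,0,0,0,-0.04,0,0,0,0,0,0,0,0,0,0,0,0,0,0,0,0,0]

```text
time_s: 12.65
ee_pos: [471.2, 178.2, 148.0]
eef_rot: [[0.202, 0.979, 0.002], [0.979, -0.202, 0.001], [0.001, 0.001, -1.0]]
wrist_force: [-0.3, -0.5, -1.0]
finger_gap: -0.1
finger_force: 0.0
```

```bash
python3 - <<'E'
from h import *
S=vision.get_image("scene")[:,:,::-1]
s=sensors.state();print(s["time_s"],s["ee_pos"],s["wrist_force"])
u,v=np.int32(w2pix("scene",[471,177,30]));I=cv2.resize(S[v-45:v+45,u-45:u+45],(540,540),interpolation=cv2.INTER_CUBIC)
cv2.imwrite("pics/g4.png",I)
E
```

```text
12.7 [470.68152367 178.0047555  147.12189254] [-0.49512645  0.20072804 -0.35316179]
```

View pics/g4.png

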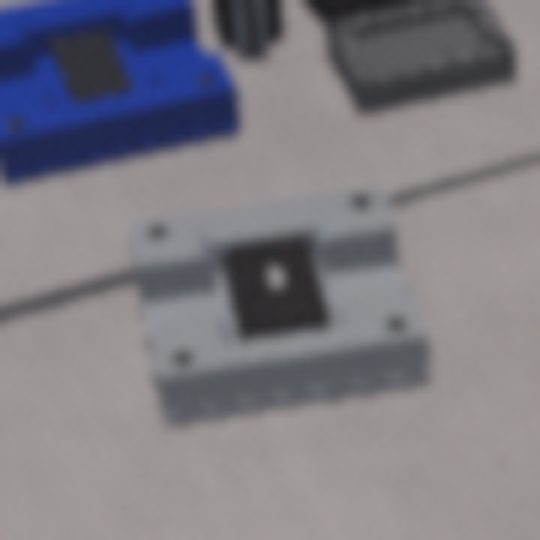

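The cover sits flush, level and aligned in the grey nest (crop 277,288). The tool is clear of it.

```bash
python3 -c "
from station import sign_off
print(sign_off())"
```

```text
the job is handed in; nothing more can be done
None
```

The oblong cover was laid proud on the pad in the aluminium nest, released, then pressed flush and left there; the other two covers were not touched, and the job is handed in (no verdict was returned).

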